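# Pump up the wash bottle

### The arm

A 6-joint arm with a two-finger parallel gripper is mounted at the origin on the work surface. World frame = base frame: x ahead of the robot, y to its left, z up, the work surface at z = 0. Lengths are in m, angles in rad, forces in N, time in s.
With the tool pointing down it reaches from about 0.4 to 0.925 m from the base axis. Payload 3.4 kg.
Tool frame: the origin (TCP) lies midway between the tips of the shut fingers; the grasp point (between the pads) lies 19 mm behind it; z points along the fingers, y is the line along which they close (so a half turn about z gives the same grasp; the last joint's range is limited). The gripper opens to 85 mm and grips with 20 to 120 N. Pads are 22 mm wide; open, the fingers measure 114 mm over their backs; the gripper's body (76 mm by 85 mm) begins 54 mm behind the grasp point. The pads swing forward as they close: fully open they stand 13 mm farther back than shut.
Start: joints at [1.242, 0.307, 1.506, -0, 1.328, -0.073], TCP at [0.145, 0.556, 0.231] pointing down, gripper open.
Joint ranges: [-3.12, 3.12], [-1.05, 2.28], [0.14, 2.33], [-1.42, 4.57], [0.1, 2.73], [-2.68, 2.68]. Speed limits (rad/s): [2.57, 2.57, 3.14, 3.14, 3.14, 3.14].

### API

Orientations are given as a unit quaternion [w, x, y, z].
In Python, from station import * gives the robot as it stands.
- The arm moves only by the tool play_rows, never from a script. Its argument "motion" is a list of rows, each a list of 3 entries, a list of its own where there are three numbers: the finger opening in mm, from 0 to 85.4, then the shift along the world's x, y, z as a fraction of full scale, then the turn, a rotation vector about the world's x, y, z as a fraction of full scale. In form: [[gripper, [dx, dy, dz], [wx, wy, wz]], ...]. A call has 1 to 20 rows; each row is the pose to reach, as a shift and turn from the pose commanded when the call began, turning the shorter way round; what a row does not reach only later rows make up. Full scale, the value 1, is 150 mm for a shift and 180 degrees for a turn. A row lasts 1/12 s, in which the tool goes at most 41.7 mm and 7.16 degrees, less where a joint would pass 70% of its speed; a pose out of reach is approached as far as the arm can. A call with a number of a shift or a turn outside -1 to 1 is refused whole. A call with a gripper value outside its range is refused whole. The fingers move at their own pace and stop on an object; "force" is the grip in N (left out, the last holds). Time passes only in rows, so rows that repeat a pose let the fingers close. It gives the time, the measured TCP pose, the force, the opening and the grip force at its end, in the units of the state.
- get_state(): the state, without advancing time (a new reading comes with each control period).
- get_image(name): name is "side" or "top"; returns the picture (400x640x3 uint8, blue, green, red); there is no depth.
- get_calibration(name): a dict with "intrinsics" (3x3 intrinsics, pixels), "rvec" (rotation vector, rad) and "tvec" (3), from world to camera coordinates, as OpenCV has them. Camera axes: x right, y down, z forward; pixel columns grow to the right and rows downward; lengths in m; the calibration is good to about 2 mm. A picture is of the moment at which its call begins. get_calibration takes no time and is no camera call.
- hand_in(): hands the job in; it is judged then, once.
The state is a dict: "time": time; "q": joint angles; "joint_vel": joint speeds; "joint_efforts": joint torques, N m; "ee_pos": TCP position; "orientation": TCP orientation; "force": force on the tool from outside, world axes, zero at the start; "ft_torque": the same for the moment, N m; "grip_width": finger opening in m; "finger_force": force on a finger pad.
Only numpy, scipy, OpenCV 4.12 (cv2) and the standard library are available. Lean on these libraries where they do the work, as an engineer would, in place of code of your own. Each camera call takes 0.05 s, during which the arm holds its last target. There are 200 camera calls.

### The job

Get the pump-up wash bottle ready for the next run: press its raised vent lever down flat on the lid to close the vent, then pump the black plunger with full strokes until the steel pressure pin on the lid stands fully out, and leave the plunger up. Only press with the fingertips: do not touch the pin itself, do not lift, shove or tip the bottle, and leave everything around it standing where it is.

Things in the scene. Friction and masses are not known exactly. Their poses are not given: they have to be found in the camera images.
- wash_bottle: Pump-up pressure bottle, loose on the bench: squat white plastic, 128 mm across, about 2 kg, origin at the centre of its underside, z up. Flat grey screw lid, 116 mm across, top 150 mm up. On the lid: pump on the axis (its nut 38 mm across, 20 mm high), vent valve toward -y with its lever pointing away from the axis, pressure pin at x +31, y +30 mm, steel spout toward -x reaching 85 mm, 165 mm up.
- plunger_top (a point): Centre of the flat top of the pump's black mushroom knob (48 mm across, 18 mm thick; its flat part is 32 mm across), on the bottle's axis; it moves with the plunger. 220 mm above the bench when up, 190 mm when fully down.
- pump_plunger (a joint): Stroke in m: 0 up, 0.030 fully down at its stop. Its spring pushes back with 4 N at the top, 9 N at the bottom (pressing down: 2 N more, plus 20 N per m/s), and it follows a finger up by itself. With the vent closed each full stroke, down and all the way back up, adds air; strokes under 27 mm, or not let fully up, add less or nothing. With the vent open pumping does nothing.
- vent_tip (a point): Top centre of the round end (18 mm across) of the vent valve's steel lever, 43 mm from its hinge. It moves with the lever: about 35 mm above its flat height when fully raised.
- vent_seat (a point): Point fixed on the bottle where vent_tip lies when the lever is flat: 83 mm from the bottle's axis toward the bottle's -y, 167 mm above the bench (the top face of the flat lever is 166 to 167 mm up).
- vent_lever (a joint): Angle of the vent lever in rad: 0 flat and level (vent closed), up to 1.0 with its outer end raised (vent open). Steel bar 14 mm wide, 4 mm thick, 45 mm long, hinged 40 mm from the bottle's axis and 164 mm above the bench, the hinge level along the bottle's x. It stays where it is left; 2 to 4 N down on its end moves it.
- pressure_pin (a joint): How far the pressure pin is out, in m: 0 in, 0.020 fully out (a dark ring round its foot then shows). It rises on the plunger's down strokes and stays when the plunger comes back: not at all in the first strokes, then it pops out by up to 12 mm a stroke. The fuller the bottle, the fewer strokes: usually five to seven. Strokes after that do nothing.
- pin_top (a point): Centre of the top of the steel pressure pin (11 mm thick, in a brass collar 18 mm across), 43 mm from the bottle's axis; 162 mm above the bench when in, 182 mm when fully out.
- dropper_vial: Bystander: small white vial with a black cap, 32 mm across, 75 mm high. Origin at the centre of its underside.
- amber_bottle: Bystander: amber reagent bottle, 56 mm across, 120 mm high. Origin at the centre of its underside.
- squeeze_bottle: Bystander: white squeeze bottle with a bent spout, 68 mm across, 175 mm high. Origin at the centre of its underside.
- beaker: Bystander: glass beaker, 76 mm across, 90 mm high. Origin at the centre of its underside.
- timer: Bystander: flat white bench timer, 66 x 66 x 27 mm. Origin at the centre of its underside.
- card_box: Bystander: open cardboard box of test cards, 100 x 80 mm, 57 mm high. Origin at the centre of its underside.
- spatula: Bystander: double-ended steel lab spatula lying on the bench, 165 mm long, 5 mm thick. Its long axis is its x.
Not all that is in view belongs to the job. Leave any pink look-alike of the wash_bottle alone.

How it is judged:
On the way, in this order (a step that is already met when the one before it is completed fails the run):
1. the vent lever is pressed down flat while the pin is still in (value of joint vent_lever below 0.12 rad and value of joint pressure_pin below 0.004 m), for 0.1 s.
2. the plunger has been pumped until the pressure pin stands fully out (value of joint pressure_pin above 0.018 m and value of joint vent_lever below 0.12 rad), for 0.1 s.
At the end, for the whole second after the job is handed in: The pin is out by at least 18 of its 20 mm, the vent lever is within 0.12 rad of flat, the plunger is back up (within 3 mm), the bottle stands upright and still within 25 mm of where it stood, and every bystander is within 25 mm of its place (all of step 2 and value of joint pump_plunger below 0.003 m and angle between wash_bottle's own z axis and vertical below 0.05 rad and distance of each of wash_bottle, dropper_vial, amber_bottle, squeeze_bottle, beaker, timer, card_box, spatula from where it was at the start of the episode below 0.025 m and linear speed of wash_bottle below 0.02 m/s); the robot touches nothing.
It fails at once if the pressure pin is touched (contact force between any of the fingers, the arm and pressure_pin above 0.5 N).
It fails at once if the bottle is lifted, shoved or tipped (distance of wash_bottle from where it was at the start of the episode above 0.025 m or angle between wash_bottle's own z axis and vertical above 0.12 rad or height (world z) of wash_bottle above 0.01 m).
It fails at once if something standing around the bottle is moved, lifted or knocked over (distance of any of dropper_vial, amber_bottle, squeeze_bottle, beaker, timer, card_box, spatula from where it was at the start of the episode above 0.025 m or angle between any of dropper_vial, amber_bottle, squeeze_bottle, beaker, timer, card_box's own z axis and vertical above 0.4 rad).
It also fails if it takes over 42 s, if anything falls off the work surface, if the arm or the gripper's body presses on something with over 40 N, if the wrist force passes 120 N, or if a joint passes its speed limit or range.

## Working session

There is one attempt and no reset: what is moved stays moved. The work goes in short steps, Python scripts to look and compute and a tool call to move; the robot and the scene stay as the last step left them, time stands still between calls to the robot, and variables do not carry over. Pictures are saved under pics/ and viewed, at most 10 in all, crops included, and the job is handed in when it is done.

Besides the shell and the picture viewer there is one more tool, called after "Request:" in YAML: its name, and indented under it one key for each argument. play_rows: Moves the arm, as the interface text tells. Its arguments: {"type":"object","properties":{"motion":{"type":"array"},"force":{"type":"number"}},"required":["motion"]}

```bash
mkdir -p pics; cat > h.py <<'E'
from station import *
import numpy as np, cv2
def cal(n):
    c=get_calibration(n);K=np.array(c["intrinsics"],float);R=cv2.Rodrigues(np.array(c["rvec"],float))[0];t=np.array(c["tvec"],float).ravel();return K,R,t
def at_z(n,u,v,z):
    K,R,t=cal(n);d=R.T@np.linalg.inv(K)@[u,v,1];c=-R.T@t;return c+d*(z-c[2])/d[2]
def proj(n,p):
    K,R,t=cal(n);q=K@(R@np.array(p,float)+t);return q[:2]/q[2]
def tri(uv):
    A=[];b=[]
    for n,(u,v) in uv.items():
        K,R,t=cal(n);d=R.T@np.linalg.inv(K)@[u,v,1];d/=np.linalg.norm(d);c=-R.T@t;P=np.eye(3)-np.outer(d,d);A.append(P);b.append(P@c)
    return np.linalg.lstsq(np.vstack(A),np.hstack(b),rcond=None)[0]
def snap(n,f,box=None,s=1):
    im=get_image(n)
    if box: im=im[box[1]:box[3],box[0]:box[2]]
    cv2.imwrite(f,cv2.resize(im,None,fx=s,fy=s,interpolation=cv2.INTER_CUBIC))
E
python3 -c "
from h import *
snap('side','pics/s1.png');snap('top','pics/t1.png')
s=get_state();print(s['ee_pos'],s['orientation'],s['time'])
for n in('side','top'):
  K,R,t=cal(n);print(n,-R.T@t,K[0,0])"
```

```text
[0.14474884 0.55584148 0.23047161] [-1.78109344e-04  1.27072893e-01  9.91892954e-01 -9.03098494e-04] 0.1
side [ 0.49096223 -0.62523469  0.93580346] 446.91123357860795
top [0.54866418 0.09635785 1.1163161 ] 398.32278112591274
```

View pics/s1.png

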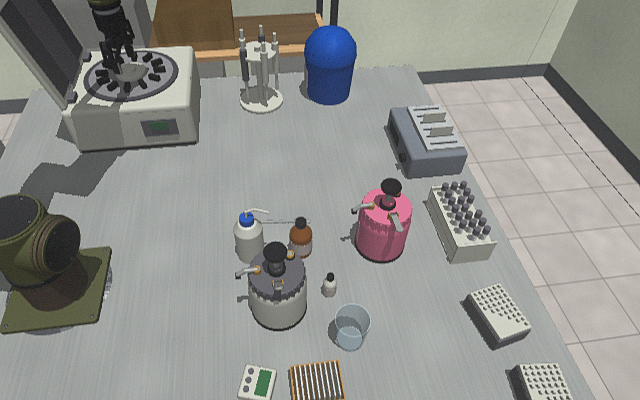

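View pics/t1.png

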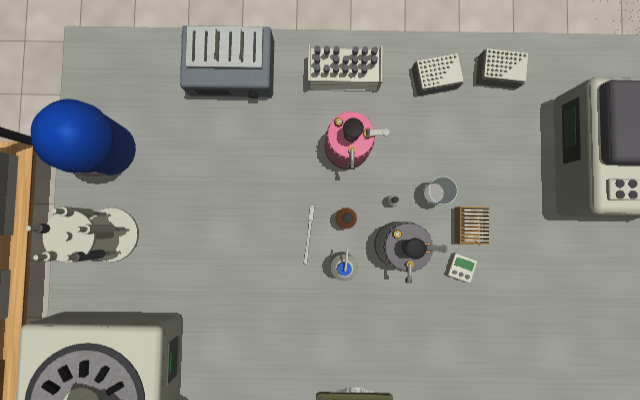

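The wash bottle (white body, grey lid) is at side (278,285) and top (408,246). The pink look-alike is at side (383,225) and top (350,138), and I'll leave it alone. I'll confirm this in enlarged crops.

```bash
python3 -c "
from h import *
snap('side','pics/s2.png',(225,225,325,335),5);snap('top','pics/t2.png',(360,200,460,300),6)
print(at_z('top',415,247,.22),at_z('side',275,251,.22))"
```

```text
[ 0.50673949 -0.11548766  0.22      ] [ 0.50625268 -0.11687717  0.22      ]
```

View pics/s2.png

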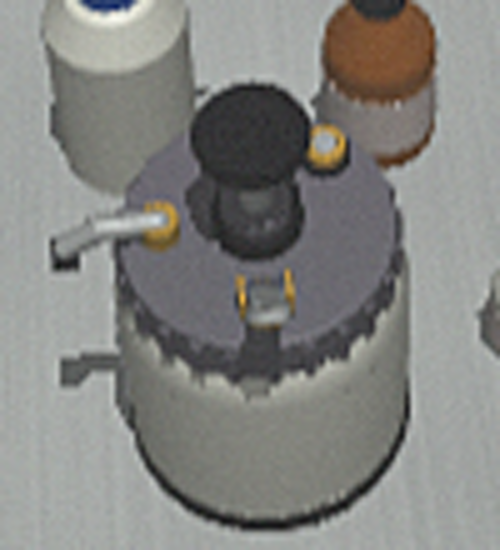

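View pics/t2.png

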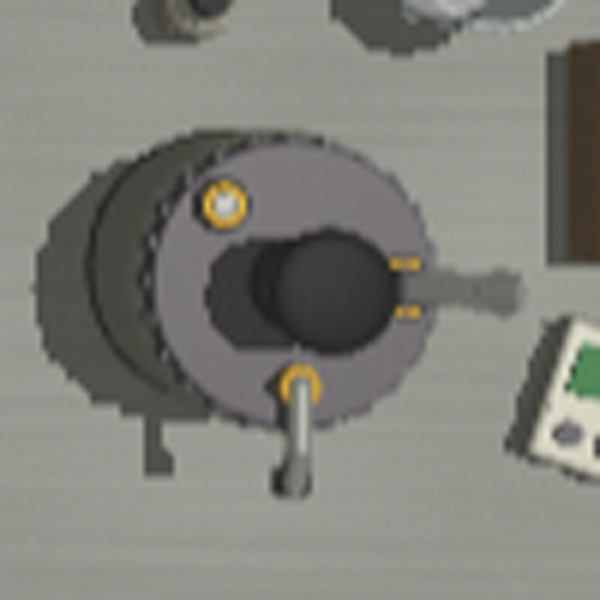

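The grey lid shows the knob at top (416,249), raised lever tip at top (444,249), pin at top (397,234) and side (290,254), and spout end at top (409,281). Now to solve for the pose.

```bash
python3 -c "
from h import *
from scipy.optimize import least_squares
print('knob',tri({'top':(416,248.7),'side':(275,251)}));print('pin',tri({'top':(397.2,234),'side':(290.2,253.8)}))
obs=[('top',(416,248.7),(0,0,.216)),('side',(275,251),(0,0,.216)),('top',(397.2,234),(.031,.030,.162)),('side',(290.2,253.8),(.031,.030,.162)),('top',(427.5,248.2),(0,-.042,.168)),('top',(443.8,248.7),(0,-.063,.2)),('top',(410,255+9),(-.035,0,.158))]
obs=obs[:6]
def w(p,b):
    c,s=np.cos(p[2]),np.sin(p[2]);return [p[0]+c*b[0]-s*b[1],p[1]+s*b[0]+c*b[1],b[2]]
f=lambda p:np.hstack([proj(n,w(p,b))-uv for n,uv,b in obs])
r=least_squares(f,[.5,-.11,0]);p=r.x;print(p,r.fun.round(1))
for b in[(0,0,.22),(0,-.083,.167),(.031,.03,.182),(0,-.040-.043*np.cos(1),.202)]:print(np.round(w(p,b),4))
for n,u,v,z in [('top',467,268,.027),('top',488,225,.057),('top',345,268,.175),('top',347,217,.12),('top',392,201,.075),('top',443,188,.09)]:print(at_z(n,u,v,z).round(3))
"
```

```text
knob [ 0.50464097 -0.11755369  0.22117495]
pin [ 0.53626073 -0.08686625  0.16199628]
[ 0.50448298 -0.11736376 -0.0253509 ] [-0.6 -0.8 -0.8  1.5  0.6 -0.8 -0.9  0.5  0.8 -0.6 -2.5 -0. ]
[ 0.5045 -0.1174  0.22  ]
[ 0.5024 -0.2003  0.167 ]
[ 0.5362 -0.0882  0.182 ]
[ 0.5029 -0.1806  0.202 ]
[ 0.443 -0.302  0.027]
[ 0.56  -0.348  0.057]
[0.453 0.038 0.175]
[0.574 0.031 0.12 ]
[ 0.619 -0.089  0.075]
[ 0.654 -0.219  0.09 ]
```

Request:
play_rows:
  motion:
    - [0,[0.5,-0.5,0.23],[0,0,-0.1]]
    - [0,[1,-1,0.46],[0,0,-0.21]]
    - [0,[1,-1,0.46],[0,0,-0.21]]
    - [0,[1,-1,0.46],[0,0,-0.21]]
    - [0,[1,-1,0.46],[0,0,-0.21]]
    - [0,[1,-1,0.46],[0,0,-0.21]]

```text
time: 0.7
ee_pos: [0.2983, 0.4036, 0.3022]
orientation: [0.002, 0.445, 0.895, 0.001]
force: [0.4, 0.1, -1.1]
grip_width: 0.0122
finger_force: 0.0
```

Request:
play_rows:
  motion:
    - [0,[1,-1,0],[0,0,-0.21]]
    - [0,[1,-1,0],[0,0,-0.21]]
    - [0,[1,-1,0],[0,0,-0.21]]
    - [0,[1,-1,0],[0,0,-0.21]]
    - [0,[1,-1,0],[0,0,-0.21]]
    - [0,[1,-1,0],[0,0,-0.21]]

```text
time: 1.2
ee_pos: [0.4497, 0.2515, 0.3001]
orientation: [0.002, 0.712, 0.702, 0.0]
force: [-0.3, 1.1, 0.2]
grip_width: 0.0001
finger_force: 0.0
```

Request:
play_rows:
  motion:
    - [0,[0.4,-1,0],[0,0,0]]
    - [0,[0.4,-1,0],[0,0,0]]
    - [0,[0.4,-1,0],[0,0,0]]
    - [0,[0.4,-1,0],[0,0,0]]
    - [0,[0.4,-1,0],[0,0,0]]

```text
time: 1.62
ee_pos: [0.5073, 0.1005, 0.3]
orientation: [0.002, 0.71, 0.704, -0.001]
force: [0.1, -0.1, 0.3]
grip_width: 0.0002
finger_force: 0.0
```

Request:
play_rows:
  motion:
    - [0,[0,-1,0],[0,0,0]]
    - [0,[0,-1,0],[0,0,0]]
    - [0,[0,-1,0],[0,0,0]]
    - [0,[0,-1,0],[0,0,0]]
    - [0,[0,-1,0],[0,0,0]]

```text
time: 2.03
ee_pos: [0.5049, -0.0478, 0.3001]
orientation: [0.001, 0.71, 0.704, -0.001]
force: [0.1, -0.7, -0.1]
grip_width: 0.0001
finger_force: 0.0
```

Request:
play_rows:
  motion:
    - [0,[-0.01,-0.95,0],[0,0,0]]
    - [0,[-0.01,-0.95,0],[0,0,0]]
    - [0,[-0.01,-0.95,0],[0,0,0]]
    - [0,[-0.01,-0.95,0],[0,0,0]]
    - [0,[-0.01,-0.95,0],[0,0,0]]
    - [0,[-0.01,-0.95,-0.25],[0,0,0]]
    - [0,[-0.01,-0.95,-0.5],[0,0,0]]
    - [0,[-0.01,-0.95,-0.5],[0,0,0]]
    - [0,[-0.01,-0.95,-0.5],[0,0,0]]

```text
time: 2.78
ee_pos: [0.5018, -0.1837, 0.2237]
orientation: [-0.003, 0.708, 0.706, -0.001]
force: [0.5, -0.9, 0.9]
grip_width: -0.0
finger_force: 0.0
```

```bash
python3 -c "
from h import *
snap('side','pics/s3.png',(210,180,340,310),4.6)
print(get_state()['ee_pos'],proj('side',get_state()['ee_pos']))"
```

```text
[ 0.50372016 -0.18472532  0.22579659] [276.86615548 279.54387999]
```

View pics/s3.png

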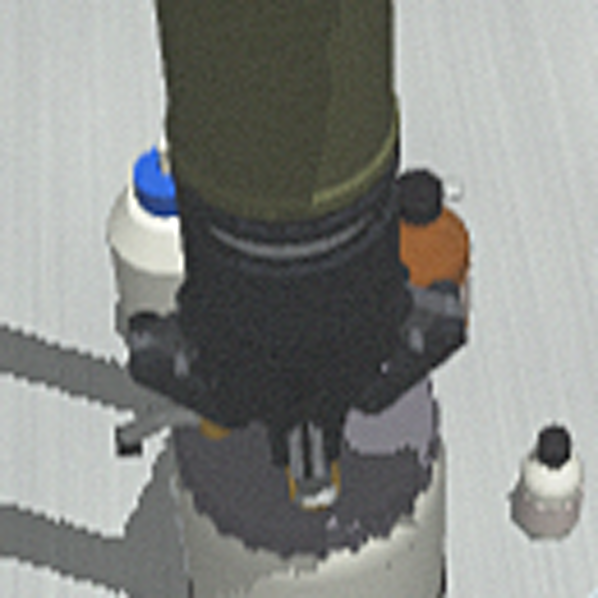

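The shut fingers hang over the raised lever end, at crop (315,490). I'll press down slowly while watching the force.

Request:
play_rows:
  motion:
    - [0,[0,-0.035,0],[0,0,0]]
    - [0,[0,-0.035,-0.04],[0,0,0]]
    - [0,[0,-0.035,-0.08],[0,0,0]]
    - [0,[0,-0.035,-0.12],[0,0,0]]
    - [0,[0,-0.035,-0.16],[0,0,0]]
    - [0,[0,-0.035,-0.2],[0,0,0]]
    - [0,[0,-0.035,-0.24],[0,0,0]]
    - [0,[0,-0.035,-0.28],[0,0,0]]
    - [0,[0,-0.035,-0.31],[0,0,0]]
    - [0,[0,-0.035,-0.34],[0,0,0]]
    - [0,[0,-0.035,-0.36],[0,0,0]]
    - [0,[0,-0.035,-0.36],[0,0,0]]

```text
time: 3.83
ee_pos: [0.503, -0.1909, 0.1703]
orientation: [-0.001, 0.708, 0.706, -0.0]
force: [1.1, -0.8, -0.1]
grip_width: -0.0001
finger_force: 0.0
```

Request:
play_rows:
  motion:
    - [0,[0,0,-0.01],[0,0,0]]
    - [0,[0,0,-0.02],[0,0,0]]
    - [0,[0,0,-0.03],[0,0,0]]
    - [0,[0,0,-0.03],[0,0,0]]
    - [0,[0,0,-0.03],[0,0,0]]

```text
time: 4.25
ee_pos: [0.503, -0.1911, 0.1669]
orientation: [-0.0, 0.708, 0.706, -0.0]
force: [-2.0, -0.4, 3.8]
grip_width: 0.0004
finger_force: 1.7
```

Request:
play_rows:
  motion:
    - [0,[0,0,-0.01],[0,0,0]]
    - [0,[0,0,-0.01],[0,0,0]]
    - [0,[0,0,-0.01],[0,0,0]]
    - [0,[0,0,0.2],[0,0,0]]
    - [0,[0,0,0.4],[0,0,0]]
    - [0,[0,0,0.6],[0,0,0]]
    - [0,[0,0.25,0.6],[0,0,0]]
    - [0,[0.01,0.49,0.6],[0,0,0]]
    - [0,[0.01,0.49,0.55],[0,0,0]]
    - [0,[0.01,0.49,0.5],[0,0,0]]
    - [0,[0.01,0.49,0.5],[0,0,0]]

```text
time: 5.17
ee_pos: [0.5038, -0.1173, 0.2398]
orientation: [-0.001, 0.708, 0.706, -0.001]
force: [0.4, -0.0, -0.5]
grip_width: 0.0001
finger_force: 0.0
```

```bash
python3 -c "
from h import *
snap('side','pics/s4.png',(210,180,340,310),4.6)
print(get_state()['ee_pos'],(proj('side',[.5024,-.2003,.167])-[210,180])*4.6)"
```

```text
[ 0.50404867 -0.11790104  0.24029466] [313.69099479 566.51568438]
```

View pics/s4.png

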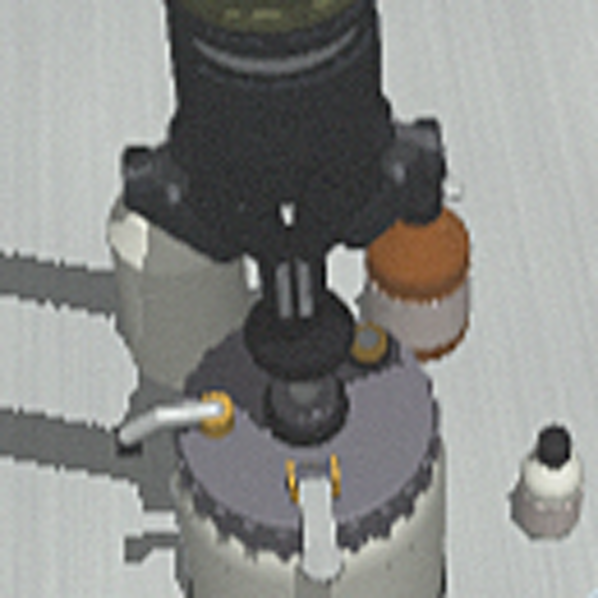

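The lever lies flat, with its tip at crop (320,568) against a predicted (314,566). The pin is in and the fingers are over the knob, so I'll start the first stroke and pause at the bottom.

Request:
play_rows:
  motion:
    - [0,[0,0,-0.11],[0,0,0]]
    - [0,[0,0,-0.16],[0,0,0]]
    - [0,[0,0,-0.2],[0,0,0]]
    - [0,[0,0,-0.24],[0,0,0]]
    - [0,[0,0,-0.28],[0,0,0]]
    - [0,[0,0,-0.32],[0,0,0]]
    - [0,[0,0,-0.35],[0,0,0]]
    - [0,[0,0,-0.35],[0,0,0]]
    - [0,[0,0,-0.35],[0,0,0]]

```text
time: 5.97
ee_pos: [0.5053, -0.1189, 0.1906]
orientation: [0.001, 0.709, 0.705, 0.0]
force: [-2.1, 0.2, 10.5]
grip_width: -0.0002
finger_force: 5.1
```

Request:
play_rows:
  motion:
    - [0,[0,0,-0.015],[0,0,0]]
    - [0,[0,0,-0.015],[0,0,0]]
    - [0,[0,0,0.06],[0,0,0]]
    - [0,[0,0,0.12],[0,0,0]]
    - [0,[0,0,0.18],[0,0,0]]
    - [0,[0,0,0.25],[0,0,0]]
    - [0,[0,0,0.25],[0,0,0]]
    - [0,[0,0,0.25],[0,0,0]]
    - [0,[0,0,0.2],[0,0,0]]
    - [0,[0,0,0.15],[0,0,0]]
    - [0,[0,0,0.1],[0,0,0]]
    - [0,[0,0,0.05],[0,0,0]]
    - [0,[0,0,0],[0,0,0]]
    - [0,[0,0,-0.015],[0,0,0]]
    - [0,[0,0,-0.015],[0,0,0]]
    - [0,[0,0,-0.015],[0,0,0]]

```text
time: 7.3
ee_pos: [0.5057, -0.1181, 0.1899]
orientation: [0.001, 0.708, 0.706, 0.001]
force: [-6.2, 0.4, 26.1]
grip_width: 0.0002
finger_force: 12.9
```

Request:
play_rows:
  motion:
    - [0,[0,0,0.1],[0,0,0]]
    - [0,[0,0,0.2],[0,0,0]]
    - [0,[0,0,0.265],[0,0,0]]
    - [0,[0,0,0.265],[0,0,0]]
    - [0,[0,0,0.265],[0,0,0]]
    - [0,[0,0,0.19],[0,0,0]]
    - [0,[0,0,0.12],[0,0,0]]
    - [0,[0,0,0.06],[0,0,0]]
    - [0,[0,0,0.005],[0,0,0]]
    - [0,[0,0,0.005],[0,0,0]]
    - [0,[0,0,0.1],[0,0,0]]
    - [0,[0,0,0.2],[0,0,0]]
    - [0,[0,0,0.265],[0,0,0]]
    - [0,[0,0,0.265],[0,0,0]]
    - [0,[0,0,0.265],[0,0,0]]
    - [0,[0,0,0.19],[0,0,0]]
    - [0,[0,0,0.12],[0,0,0]]
    - [0,[0,0,0.06],[0,0,0]]
    - [0,[0,0,0.005],[0,0,0]]
    - [0,[0,0,0.005],[0,0,0]]

```text
time: 8.97
ee_pos: [0.5056, -0.118, 0.1899]
orientation: [0.001, 0.708, 0.706, 0.001]
force: [-3.2, 2.2, 22.0]
grip_width: 0.0
finger_force: 11.6
```

Request:
play_rows:
  motion:
    - [0,[0,0,0.1],[0,0,0]]
    - [0,[0,0,0.2],[0,0,0]]
    - [0,[0,0,0.26],[0,0,0]]
    - [0,[0,0,0.26],[0,0,0]]
    - [0,[0,0,0.26],[0,0,0]]
    - [0,[0,0,0.19],[0,0,0]]
    - [0,[0,0,0.12],[0,0,0]]
    - [0,[0,0,0.06],[0,0,0]]
    - [0,[0,0,0],[0,0,0]]
    - [0,[0,0,0],[0,0,0]]
    - [0,[0,0,0.1],[0,0,0]]
    - [0,[0,0,0.2],[0,0,0]]
    - [0,[0,0,0.26],[0,0,0]]
    - [0,[0,0,0.26],[0,0,0]]
    - [0,[0,0,0.26],[0,0,0]]
    - [0,[0,0,0.26],[0,0,0]]

```text
time: 10.3
ee_pos: [0.5038, -0.1175, 0.225]
orientation: [-0.001, 0.708, 0.706, -0.001]
force: [0.1, -0.5, -0.2]
grip_width: 0.0
finger_force: 0.0
```

```bash
python3 -c "
from h import *
snap('side','pics/s5.png',(240,210,320,290),7)
print(get_state()['ee_pos'],[(proj('side',[.5362,-.0882,z])-[240,210])*7 for z in(.162,.182)])"
```

```text
[ 0.50381911 -0.11747051  0.22506328] [array([344.91258965, 310.56423904]), array([343.54949683, 271.31425958])]
```

View pics/s5.png

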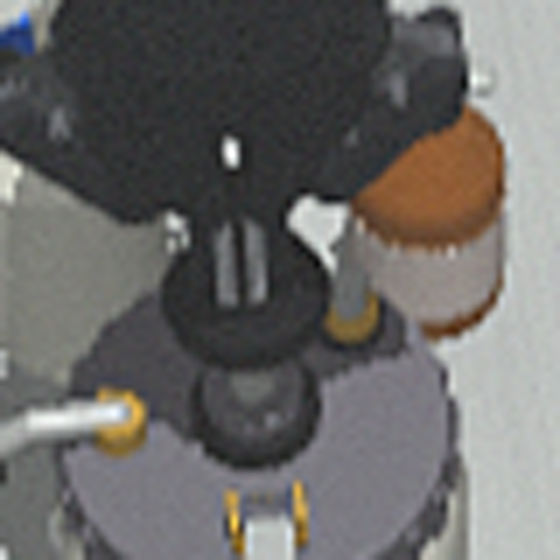

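Pin is rising at crop (352,270), but I can't tell whether it is fully out. Extra strokes are harmless, so I'll do two more, retreat and look.

Request:
play_rows:
  motion:
    - [0,[0,0,-0.06],[0,0,0]]
    - [0,[0,0,-0.13],[0,0,0]]
    - [0,[0,0,-0.2],[0,0,0]]
    - [0,[0,0,-0.26],[0,0,0]]
    - [0,[0,0,-0.26],[0,0,0]]
    - [0,[0,0,-0.16],[0,0,0]]
    - [0,[0,0,-0.06],[0,0,0]]
    - [0,[0,0,0],[0,0,0]]
    - [0,[0,0,0],[0,0,0]]
    - [0,[0,0,0],[0,0,0]]
    - [0,[0,0,-0.06],[0,0,0]]
    - [0,[0,0,-0.13],[0,0,0]]
    - [0,[0,0,-0.2],[0,0,0]]
    - [0,[0,0,-0.26],[0,0,0]]
    - [0,[0,0,-0.26],[0,0,0]]
    - [0,[0,0,-0.16],[0,0,0]]
    - [0,[0,0,-0.06],[0,0,0]]
    - [0,[0,0,0],[0,0,0]]
    - [0,[0,0,0],[0,0,0]]
    - [0,[0,0,0],[0,0,0]]

```text
time: 12.02
ee_pos: [0.5043, -0.1176, 0.2256]
orientation: [-0.001, 0.708, 0.706, -0.0]
force: [-0.2, 0.5, -0.8]
grip_width: 0.0003
finger_force: 0.0
```

Request:
play_rows:
  motion:
    - [0,[0,0,0.3],[0,0,0]]
    - [0,[0,0,0.6],[0,0,0]]
    - [0,[0,0,0.9],[0,0,0]]
    - [0,[0,0,0.9],[0,0,0]]
    - [0,[0,0,0.9],[0,0,0]]
    - [0,[0,0,0.9],[0,0,0]]

```text
time: 12.52
ee_pos: [0.5046, -0.1177, 0.3605]
orientation: [-0.001, 0.708, 0.706, -0.0]
force: [0.4, 0.5, -0.5]
grip_width: 0.0001
finger_force: 0.0
```

```bash
python3 -c "
from h import *
snap('side','pics/s6.png',(230,210,330,310),6)
print(get_state()['ee_pos'],[(proj('side',p)-[230,210])*6 for p in([.5362,-.0882,.162],[.5362,-.0882,.182],[.5045,-.1174,.22],[.5024,-.2003,.167])])"
```

```text
[ 0.50390797 -0.11749434  0.35933894] [array([355.63936256, 266.19791918]), array([354.47099729, 232.55507964]), array([264.73847123, 247.91849519]), array([289.16216712, 558.93350136])]
```

View pics/s6.png

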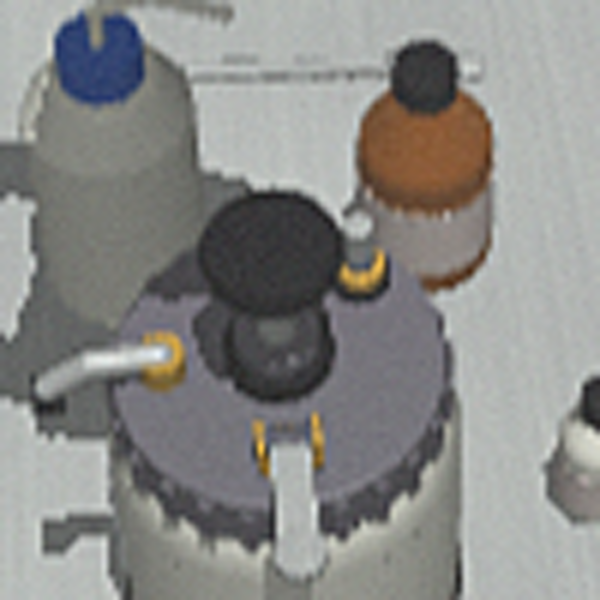

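The pin top is at crop (358,220), about 40 px up from its start, where 34 px means fully out. The lever is flat and the plunger up. Time is ample, so I'll add one stroke for margin and then retreat.

Request:
play_rows:
  motion:
    - [0,[0,0,-0.25],[0,0,0]]
    - [0,[0,0,-0.5],[0,0,0]]
    - [0,[0,0,-0.75],[0,0,0]]
    - [0,[0,0,-0.88],[0,0,0]]
    - [0,[0,0,-0.9],[0,0,0]]
    - [0,[0,0,-0.96],[0,0,0]]
    - [0,[0,0,-1],[0,0,0]]
    - [0,[0,0,-0.9],[0,0,0]]
    - [0,[0,0,-0.88],[0,0,0]]
    - [0,[0,0,-0.88],[0,0,0]]

```text
time: 13.4
ee_pos: [0.5062, -0.1182, 0.231]
orientation: [0.001, 0.708, 0.706, 0.001]
force: [-0.7, 0.2, -0.4]
grip_width: 0.0002
finger_force: 0.0
```

Request:
play_rows:
  motion:
    - [0,[0,0,-0.08],[0,0,0]]
    - [0,[0,0,-0.15],[0,0,0]]
    - [0,[0,0,-0.22],[0,0,0]]
    - [0,[0,0,-0.275],[0,0,0]]
    - [0,[0,0,-0.275],[0,0,0]]
    - [0,[0,0,-0.275],[0,0,0]]
    - [0,[0,0,-0.15],[0,0,0]]
    - [0,[0,0,0],[0,0,0]]
    - [0,[0,0,0.2],[0,0,0]]
    - [0,[0,0,0.5],[0,0,0]]
    - [0,[0,0,0.8],[0,0,0]]
    - [0,[0,0,0.8],[0,0,0]]
    - [0,[0,0,0.8],[0,0,0]]
    - [0,[0,0,0.8],[0,0,0]]
    - [0,[0,0,0.8],[0,0,0]]

```text
time: 14.65
ee_pos: [0.5039, -0.1175, 0.3479]
orientation: [-0.002, 0.708, 0.706, -0.001]
force: [-0.6, 0.5, -0.2]
grip_width: 0.0001
finger_force: 0.0
```

```bash
python3 -c "
from h import *
snap('side','pics/s7.png',(230,210,330,310),6)"
```

```text
(no output)
```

View pics/s7.png

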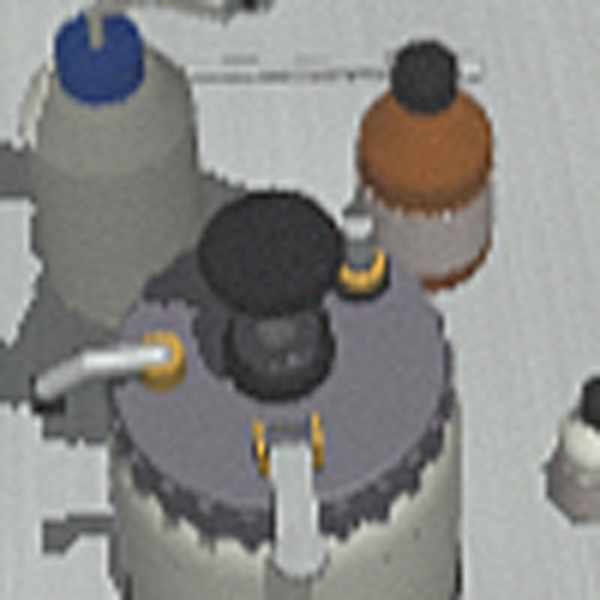

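The picture is unchanged by the extra stroke: pin at its limit at crop (358,220), plunger up at (270,250), lever flat at (298,565).

```bash
python3 -c "
from station import *
print(hand_in())"
```

```text
the job is handed in; nothing more can be done
None
```

I handed the job in at about 15 s of the 42 s allowed: in the last picture the vent lever lies flat, the pin stands out (it rose no further on the last stroke), the plunger is up and nothing looks disturbed; the judge's result was not shown.

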